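Load the label roll and close the roll lock

ROBOT

A 6-joint arm with a two-finger parallel gripper is mounted at the origin on the work surface. World frame = base frame: x ahead of the robot, y to its left, z up, the work surface at z = 0. Lengths are in m, angles in rad, forces in N, time in s.
With the tool pointing down it reaches from about 0.35 to 0.975 m from the base axis. Payload 4.9 kg.
Tool frame: the origin (TCP) lies midway between the tips of the shut fingers; the grasp point (between the pads) lies 19 mm behind it (ctrl.tcp_to_grasp is the distance from the TCP to the grasp point, in m); z points along the fingers, y is the line along which they close (so a half turn about z gives the same grasp; the last joint's range is limited). The gripper opens to 85 mm and grips with 20 to 120 N. Pads are 22 mm wide; open, the fingers measure 114 mm over their backs; the gripper's body (76 mm by 85 mm) begins 54 mm behind the grasp point. The pads swing forward as they close: fully open they stand 13 mm farther back than shut.
Start: joints at [-1.379, 0.053, 1.613, -0, 1.476, -0.119], TCP at [0.191, -0.595, 0.231] pointing down, gripper open.
Joint ranges: [-3.01, 3.01], [-1.01, 2.22], [0.06, 2.58], [-1.02, 4.17], [0.09, 2.62], [-3.14, 3.14]. Speed limits (rad/s): [2.57, 2.57, 3.14, 3.14, 3.14, 3.14].

INTERFACE

Orientations are given as a rotation vector (axis times angle).
In Python, from station import ctrl gives the robot as it stands.
- The arm moves only by the tool jog_arm, called after ">>>" as a command line: name --argument value ..., lists and objects as JSON in quotes. Schema: {"type":"object","properties":{"increments":{"type":"object","properties":{"deltas":{"type":"array","items":{"type":"array","items":{"type":"number"},"minItems":7,"maxItems":7},"minItems":1,"maxItems":20}},"additionalProperties":false,"required":["deltas"]},"force":{"type":"number"},"only":{"type":"string"},"quiet":{"type":"boolean"},"lines":{"type":"string"}},"required":["increments"],"additionalProperties":false}. increments is an object whose key "deltas" holds a list of rows, 1 to 20 of them, each of 7 numbers: the finger opening in m, then dx, dy, dz in units of 50 mm, then a rotation vector rx, ry, rz in units of 0.25 rad; each row is the pose to reach, as a shift and turn from the pose commanded when the call began, along the tool's axes at that moment; what a row does not reach only later rows make up. A row lasts 1/12 s, in which the tool goes at most 0.0417 m and 0.125 rad, less where a joint would pass 70% of its speed; a pose out of reach is approached as far as the arm can. The fingers move at their own pace and stop on an object; force is the grip in N (left out, the last holds). Time passes only in rows, so rows that do not move let the fingers close. The tool returns the time, the measured TCP pose, the force, the opening and the grip force at its end. only (a regular expression) keeps the lines of the reply that match it, lines (a string "A,B") keeps lines A to B, and quiet returns only ok. Input that does not fit is refused with a message, and nothing moves.
- ctrl.get_obs(): the state, without advancing time (a new reading comes with each control period).
- ctrl.get_image(name): name is "scene" or "top" or "wrist"; returns the picture (420x560x3 uint8, red, green, blue); there is no depth.
- ctrl.camera_params(name): a dict with "fx", "fy", "cx", "cy" (pixels), "k1" (the pictures are not rectified: a ray, as slopes to the right and down, at radius r is drawn at 1 + k1 r^2 times it, then the intrinsics apply), "T" (4x4, takes a point from camera to world coordinates); the wrist camera has in their place "tool_from_camera" (4x4, takes a point from camera to tool coordinates, whose origin is the TCP and whose axes are the flange's). Camera axes: x right, y down, z forward; pixel columns grow to the right and rows downward; lengths in m; the calibration is good to about 2 mm. A picture is of the moment at which its call begins: read the wrist's pose just before it. camera_params takes no time and is no camera call.
- ctrl.finish_job(): hands the job in; it is judged then, once.
The state is a dict: "t": time; "q": joint angles; "dq": joint speeds; "effort": joint torques, N m; "tool_pos": TCP position; "tool_rot": TCP orientation; "contact_force": force on the tool from outside, world axes, zero at the start; "wrist_torque": the same for the moment, N m; "opening": finger opening in m; "grip_force": force on a finger pad.
Only numpy, scipy, OpenCV 4.12 (cv2) and the standard library are available. Lean on these libraries where they do the work, as an engineer would, in place of code of your own. Each camera call takes 0.05 s, during which the arm holds its last target. There are 200 camera calls.

TASK

Load the label printer: set the small paper label roll upright onto its spindle and lower it right down onto the base before letting go. Then push the black lock grip under the print head, by the grip itself, fully home against its end stop, firmly but without squeezing it hard or forcing it, so that the tongue covers the roll. Leave the cup, the tape ring and the jar where they are.

Things in the scene. Friction and masses are not known exactly. Their poses are not given: they have to be found in the camera images.
- printer: Fixed label printer, grey with a white print head. Origin on the table under its middle; x points away from the robot (front is -x), y to the left, z up. Base plate 20 mm thick, x -95 to 135 mm, y -160 to 170 mm; a grey column rises at its back from x = 75 mm. Near the spindle an upright gripper has room if its fingers close along the printer's y.
- head_edge (a point): Middle of the lower front edge of the white print head, at x = 36, y = 5, z = 136 mm of the printer. The head overhangs the slide: from here back to x = 135, y -160 to 170, up to z = 196 mm. It leaves no room for an upright gripper at the lock grip: lean the tool about 35 degrees, fingers pointing down and away from the robot, coming from the front.
- spindle_foot (a point): Centre of the steel spindle at its foot, on the top of the base plate (20 mm above the table), at x = -50, y = 100 mm of the printer. The spindle is 19 mm thick and 50 mm tall with a tapered tip, upright. Axes as the printer's.
- roll: Loose white paper label roll standing on end: 60 mm outside diameter, 60 mm tall, hole 26 mm diameter right through, about 0.13 kg. Origin at the centre of its underside, z along its axis.
- lock_grip (a point): Black upright grip of the lock slide, 20 mm (x) by 18 mm (y) by 75 mm tall. Origin at the centre of its foot, at x = 30 and z = 30 mm of the printer (its top is 105 mm above the table); y = -85 mm when open, 25 mm when closed. Axes as the printer's. Pushing it to +y closes the lock. It bears 40 N of finger force, squeeze of both fingers and push added up.
- tongue_tip (a point): Free end (towards the robot) of the steel tongue, mid-width, on its underside, 85 mm above the table. The tongue is fixed to the slide and moves with the grip, 75 mm to +y of it: a post 14 mm wide at the grip's x, then a bar 14 mm wide and 6 mm thick reaching 90 mm towards the robot. Closed, it lies over the middle of the mounted roll, 5 mm above it.
- lock (a joint): Travel of the lock slide in m: 0 fully open, 0.110 at the end stop (closed, +y). It starts between 0 and 0.015. The slide is stiff: about 8 N of friction plus 8 N per m/s, no spring, it stays where it is left; the end stop is rigid.
- cup: Bystander: white cup, 72 mm across, 85 mm tall, origin at the centre of its underside.
- tape: Bystander: flat brown ring of tape, 90 mm outside diameter, 68 mm hole, 24 mm tall, origin at the centre of its underside.
- jar: Bystander: amber glass jar with a steel cap, 70 mm across, 100 mm tall, origin at the centre of its underside.

How it is judged:
On the way, in this order (a step that is already met when the one before it is completed fails the run):
1. the label roll stands on the spindle, right down on the base, let go, with the lock still open (horizontal distance between roll and spindle_foot below 0.0055 m and z of roll in the frame of spindle_foot below 0.003 m and angle between roll's own z axis and vertical below 0.06 rad and contact force between the fingers and roll below 0.1 N and value of joint lock below 0.04 m), for 0.2 s.
2. the lock slide is pushed by its grip against the end stop (value of joint lock above 0.1085 m and contact force between the fingers and lock_c0 above 5 N), for 0.05 s.
At the end, for the whole second after the job is handed in: The roll stands on the spindle (axis within 5.5 mm of the spindle's, underside within 3 mm of the base, tilted less than 0.06 rad) and at rest; the lock slide is within 1.5 mm of its end stop (horizontal distance between roll and spindle_foot below 0.0055 m and z of roll in the frame of spindle_foot below 0.003 m and angle between roll's own z axis and vertical below 0.06 rad and value of joint lock above 0.1085 m and linear speed of roll below 0.01 m/s); the robot touches nothing.
It fails at once if the roll is let go over the spindle while more than 15 mm above the base (horizontal distance between roll and spindle_foot below 0.03 m and z of roll in the frame of spindle_foot above 0.015 m and contact force between the fingers and roll below 0.05 N).
It fails at once if the lock grip is squeezed hard or forced: the fingers press on it with more than 40 N in all (contact force between the fingers and lock_c0 above 40 N).
It fails at once if the cup, the tape or the jar is moved more than 20 mm (distance of any of cup, tape, jar from where it was at the start of the episode above 0.02 m).
It also fails if it takes over 64 s, if anything falls off the work surface, if the arm or the gripper's body presses on something with over 40 N, if the wrist force passes 120 N, or if a joint passes its speed limit or range.

## Working session

There is one attempt and no reset: what is moved stays moved. The work goes in short steps, Python scripts to look and compute and a tool call to move; the robot and the scene stay as the last step left them, time stands still between calls to the robot, and variables do not carry over. Pictures are saved under pics/ and viewed, at most 14 in all, crops included, and the job is handed in when it is done.

```bash
ls; mkdir -p pics; python3 - <<'E'
from station import ctrl
import cv2,numpy as np
for n in("scene","top"):
    cv2.imwrite(f"pics/{n}0.png",ctrl.get_image(n)[:,:,::-1]); p=ctrl.camera_params(n); print(n,{k:np.round(v,4).tolist() for k,v in p.items()})
print({k:np.round(v,4).tolist() for k,v in ctrl.camera_params("wrist").items()})
print(ctrl.get_obs(),ctrl.tcp_to_grasp)
E
```

```text
pics
station.py
scene {'fx': 521.7545, 'fy': 521.7545, 'cx': 276.2946, 'cy': 212.1892, 'k1': -0.091, 'T': [[-0.8125, 0.5009, -0.2982, 0.8711], [0.583, 0.7022, -0.4088, 0.4982], [0.0046, -0.506, -0.8625, 1.2356], [0.0, 0.0, 0.0, 1.0]]}
top {'fx': 385.2887, 'fy': 385.2887, 'cx': 278.9402, 'cy': 205.6548, 'k1': -0.0385, 'T': [[0.0024, -0.9888, 0.1496, 0.3684], [-0.9999, -0.0045, -0.0136, 0.0006], [0.0141, -0.1495, -0.9887, 1.0874], [0.0, 0.0, 0.0, 1.0]]}
{'fx': 370.9608, 'fy': 370.9608, 'cx': 280.6079, 'cy': 204.4355, 'k1': -0.0619, 'tool_from_camera': [[0.0005, -0.9456, -0.3254, 0.0836], [1.0, 0.0007, -0.0003, -0.0005], [0.0006, -0.3254, 0.9456, -0.1418], [0.0, 0.0, 0.0, 1.0]]}
{'t': 0.1, 'q': array([-1.37900975e+00,  5.33381086e-02,  1.61416089e+00, -1.94432323e-06,
        1.47599255e+00, -1.18995801e-01]), 'dq': array([ 0.0003642 , -0.0005735 , -0.0041079 , -0.00014659, -0.0005314 ,
       -0.0008061 ]), 'effort': array([-1.56108131e-04, -3.94908679e+01, -3.71361530e+01, -1.98456728e-04,
        3.92823436e-03, -1.22579101e-05]), 'tool_pos': array([ 0.19102145, -0.59450118,  0.23015414]), 'tool_rot': array([-3.10186505e+00, -4.85920183e-01,  1.11506182e-04]), 'contact_force': array([-0.75667634, -0.15538757,  0.20312655]), 'wrist_torque': array([ 0.01437406, -0.03030528,  0.02089356]), 'grip_force': 0.0, 'opening': 0.0854773539535238} 0.0187
```

View pics/scene0.png

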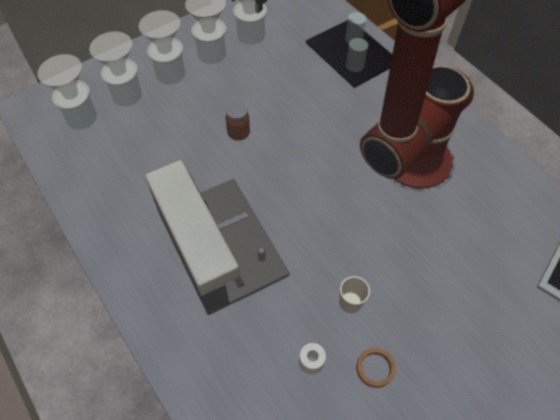

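View pics/top0.png

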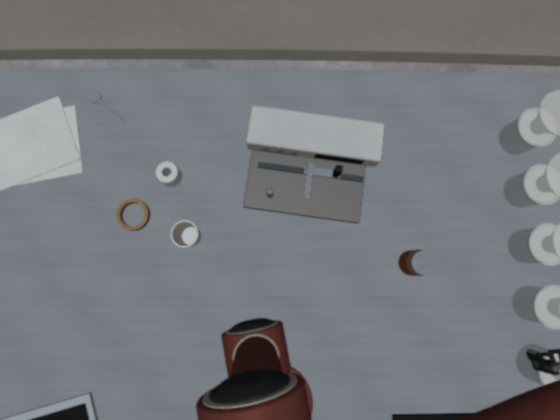

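The scene view shows the roll at (313,357), the cup at (354,292), the tape at (376,367), the jar at (238,122) and the spindle at (262,254). In the top view the roll is at (167,172), the spindle at (270,193), the black grip at (337,171) and the base's front edge runs from (245,208) to (360,221).

```bash
cat > h.py <<'E'
from station import ctrl
import cv2,numpy as np
from scipy.spatial.transform import Rotation as R
def cam(n,obs=None):
    p=ctrl.camera_params(n)
    if n=="wrist":
        T=np.eye(4);T[:3,:3]=R.from_rotvec(obs["tool_rot"]).as_matrix();T[:3,3]=obs["tool_pos"];T=T@p["tool_from_camera"]
    else: T=np.array(p["T"])
    return p,T
def ray(c,u,v):
    p,T=c;d=np.array([(u-p["cx"])/p["fx"],(v-p["cy"])/p["fy"]]);s=d.copy()
    for _ in range(20): s=d/(1+p["k1"]*(s@s))
    r=T[:3,:3]@np.array([*s,1]);return T[:3,3],r/np.linalg.norm(r)
def onz(c,u,v,z):
    o,r=ray(c,u,v);return o+r*(z-o[2])/r[2]
def proj(c,X):
    p,T=c;x=T[:3,:3].T@(np.array(X)-T[:3,3]);s=x[:2]/x[2];s=s*(1+p["k1"]*(s@s));return s[0]*p["fx"]+p["cx"],s[1]*p["fy"]+p["cy"]
def tri(*rs):
    A=sum(np.eye(3)-np.outer(r,r) for o,r in rs);b=sum((np.eye(3)-np.outer(r,r))@o for o,r in rs);X=np.linalg.solve(A,b)
    return X,max(np.linalg.norm(np.cross(X-o,r)) for o,r in rs)
def pose():
    o=ctrl.get_obs();return o["tool_pos"],R.from_rotvec(o["tool_rot"]).as_matrix()
def shot(name,n="wrist"):
    o=ctrl.get_obs();im=ctrl.get_image(n)[:,:,::-1].copy();cv2.imwrite(f"pics/{name}.png",im);np.savez(f"pics/{name}.npz",p=o["tool_pos"],r=o["tool_rot"]);return im,cam(n,o)
def load(name):
    d=np.load(f"pics/{name}.npz");return cv2.imread(f"pics/{name}.png"),cam("wrist",dict(tool_pos=d["p"],tool_rot=d["r"]))
E
python3 - <<'E'
from h import *
t=cam("top");s=cam("scene")
print("roll",tri(ray(t,167,172),ray(s,313,354)),onz(t,167,172,.06))
print("spin",tri(ray(t,270,192),ray(s,262,250)))
print("base corners",onz(t,245,208,.02),onz(t,360,221,.02))
print("cup",onz(t,184,234,.085),"tape",onz(t,133,214,.024),"jar",onz(t,412,262,.1))
print("grip",onz(t,337,169,.105))
p,M=pose();print(np.round(M,3))
E
```

```text
roll (array([0.6147822 , 0.29233092, 0.06143142]), np.float64(0.00036899576777656054)) [0.61538449 0.29247367 0.06      ]
spin (array([0.55967457, 0.01120237, 0.06533847]), np.float64(0.0006574540628402825))
base corners [0.52279386 0.08081589 0.02      ] [ 0.48746894 -0.24107871  0.02      ]
cup [0.44436412 0.23347793 0.085     ] tape [0.50390802 0.39208191 0.024     ] jar [ 0.37332172 -0.35429404  0.1       ]
grip [ 0.61503565 -0.16514493  0.105     ]
[[ 0.952  0.306 -0.   ]
 [ 0.306 -0.952  0.002]
 [ 0.    -0.002 -1.   ]]
```
Printer yaw: front edge direction from left to right: (-0.0353,-0.3219) → y axis = (0.109,0.994), yaw = -6.2deg (-0.109). x axis = (0.994,-0.109). 

Units first: shifts go in units of 50 mm and turns go in units of 0.25 rad. So 0.498 m is 9.96, -0.475 m is -9.5, 0.42 rad is 1.68.

>>> jog_arm --increments '{"deltas":[[0.085,9.96,-9.5,-1,0,0,1.68],[0.085,9.96,-9.5,-1,0,0,1.68],[0.085,9.96,-9.5,-1,0,0,1.68],[0.085,9.96,-9.5,-1,0,0,1.68],[0.085,9.96,-9.5,-1,0,0,1.68],[0.085,9.96,-9.5,-1,0,0,1.68],[0.085,9.96,-9.5,-1,0,0,1.68],[0.085,9.96,-9.5,-1,0,0,1.68],[0.085,9.96,-9.5,-1,0,0,1.68],[0.085,9.96,-9.5,-1,0,0,1.68],[0.085,9.96,-9.5,-1,0,0,1.68],[0.085,9.96,-9.5,-1,0,0,1.68],[0.085,9.96,-9.5,-1,0,0,1.68],[0.085,9.96,-9.5,-1,0,0,1.68],[0.085,9.96,-9.5,-1,0,0,1.68],[0.085,9.96,-9.5,-1,0,0,1.68],[0.085,9.96,-9.5,-1,0,0,1.68],[0.085,9.96,-9.5,-1,0,0,1.68],[0.085,9.96,-9.5,-1,0,0,1.68]]}'

```text
t: 1.68
tool_pos: [0.52, 0.0105, 0.2807]
tool_rot: [3.137, -0.167, -0.002]
contact_force: [-0.4, 0.3, 0.3]
opening: 0.0848
grip_force: 0.0
```

```bash
python3 -c "
from h import *
shot('w1');p,M=pose();print(p,np.round(M,3))"
```

```text
[0.51967958 0.00959349 0.28066906] [[ 0.994 -0.108 -0.001]
 [-0.108 -0.994 -0.   ]
 [-0.001  0.001 -1.   ]]
```

View pics/w1.png

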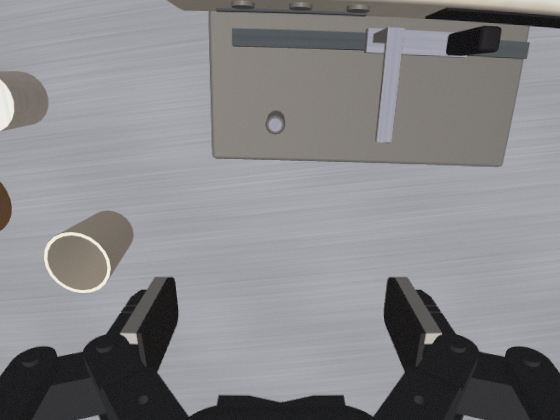

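The wrist view shows the spindle tip at (276,121), the base's front corners at (215,157) and (500,165), the tongue tip at (385,140) and the grip at (475,40). I'll take a second view on the way to the roll.

>>> jog_arm --increments '{"deltas":[[0.085,0.2,-0.8,0,0,0,0],[0.085,0.4,-1.6,0,0,0,0],[0.085,0.4,-1.6,0,0,0,0],[0.085,0.4,-1.6,0,0,0,0]]}'

```text
t: 2.07
tool_pos: [0.5484, 0.0868, 0.2808]
tool_rot: [3.136, -0.17, -0.002]
contact_force: [-0.4, -0.0, 0.3]
opening: 0.0848
grip_force: 0.0
```

```bash
python3 - <<'E'
from h import *
im,c=shot('w2');im1,c1=load('w1')
P=[]
for i,cc,g in((im1,c1,None),(im,c,None)):
    u,v=map(int,proj(cc,[.56,.011,.068]));a=i[v-28:v+28,u-28:u+28]
    P.append(a);print(u,v)
u,v=proj(c,[.615,.292,.06]);print('roll',u,v)
cv2.imwrite("pics/cmp.png",cv2.resize(np.hstack(P),None,fx=7,fy=7,interpolation=0))
E
```

```text
276 125
357 146
roll 66.04706998214061 121.95487692112589
```

View pics/cmp.png

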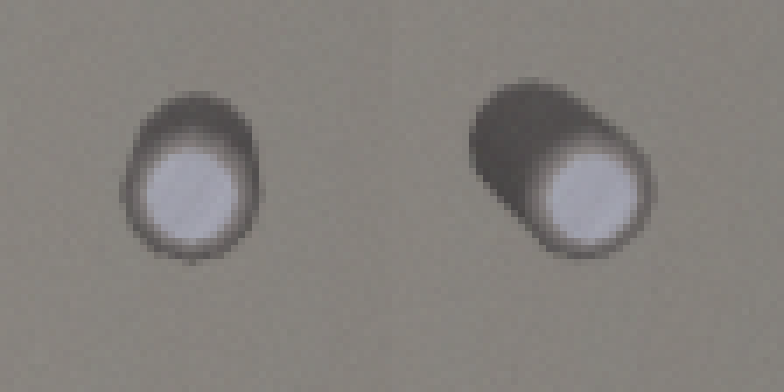

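The crops show the spindle's bright tip disc clearly in both views, centred near crop pixels (27,28) and (28,28). Now I'll triangulate it with a mask and look at the roll.

```bash
cat >> h.py <<'E'
def disc(im,uv,h,fn):
    u,v=map(int,uv);a=im[v-h:v+h,u-h:u+h].astype(int);m=fn(a).astype(np.uint8)
    n,l,s,c=cv2.connectedComponentsWithStats(m);k=1+np.argmax(s[1:,4]);return c[k][0]+u-h,c[k][1]+v-h,s[k,4]
E
python3 - <<'E'
from h import *
w1=load('w1');w2=load('w2')
f=lambda a:(a[...,0]-a[...,2]>5)&(a.sum(2)>420)
d=[disc(i,proj(c,[.56,.011,.068]),26,f) for i,c in(w1,w2)];print(d)
X,e=tri(*[ray(c,*k[:2]) for (i,c),k in zip((w1,w2),d)]);print("tip",X,e,[onz(c,*k[:2],.07) for (i,c),k in zip((w1,w2),d)])
t=cam("top");s=cam("scene")
# front edge: strongest vertical gradient per column
i,c=w1;g=cv2.GaussianBlur(i[:,:,2],(5,5),0).astype(float);pts=[]
hsv=cv2.cvtColor(i,cv2.COLOR_BGR2HSV)
for u in range(225,495,5):
    col=i[140:185,u].astype(int);dd=col[:,0]-col[:,2]; k=140+np.argmax(np.convolve(dd>2,np.ones(8),'valid')>6);pts.append((u,k))
W=np.array([onz(c,*p,.02) for p in pts]);vx,vy,x0,y0=cv2.fitLine(W[:,:2].astype(np.float32),cv2.DIST_HUBER,0,.01,.01).ravel();print("edge",pts[0],pts[-1],vx,vy,np.arctan(-vx/vy)) 
p,M=pose();print(p)
E
```

```text
[(np.float64(274.6470588235294), np.float64(124.50420168067228), np.int32(119)), (np.float64(357.1284403669725), np.float64(145.87155963302752), np.int32(109))]
tip [0.56154908 0.01207792 0.07041236] 5.206384476315855e-05 [array([0.56145102, 0.01210795, 0.07      ]), array([0.56151684, 0.0119838 , 0.07      ])]
edge (225, np.int64(158)) (490, np.int64(166)) 0.1340145 0.9909794 -0.13441893
[0.54825161 0.08595766 0.28087235]
```

To row units: -0.16 m is -3.2, -0.12 m is -2.4.

>>> jog_arm --increments '{"deltas":[[0.085,0,-0.8,0,0,0,0],[0.085,0.1,-1.6,0,0,0,0],[0.085,0.2,-2.4,0,0,0,0],[0.085,0.2,-3.2,0,0,0,0],[0.085,0.2,-3.2,0,0,0,0]]}'

```text
t: 2.53
tool_pos: [0.5759, 0.2481, 0.2809]
tool_rot: [-3.135, 0.167, 0.001]
contact_force: [0.0, 0.1, -0.7]
opening: 0.0848
grip_force: 0.0
```

```bash
python3 - <<'E'
from h import *
i,c=shot('w3');p,M=pose();print(p,proj(c,[.615,.292,.06]))
w2=load('w2')
f=lambda a:(a.min(2)>200)
for (i,c) in (w2,(i,c)):
    u,v=map(int,proj(c,[.615,.292,.06])); print(i[v,u],i[v,u+22] if u<530 else 0,disc(i,(u,v),45,f))
E
```

```text
[0.5759126  0.24546823 0.28085929] (np.float64(232.30830773677928), np.float64(130.57406362766773))
[108 114 121] [232 235 235] (np.float64(64.04682274247492), np.float64(120.6091734352604), np.int32(2093))
[162 156 156] [225 229 229] (np.float64(229.986388384755), np.float64(129.2073502722323), np.int32(2204))
```

View pics/w3.png

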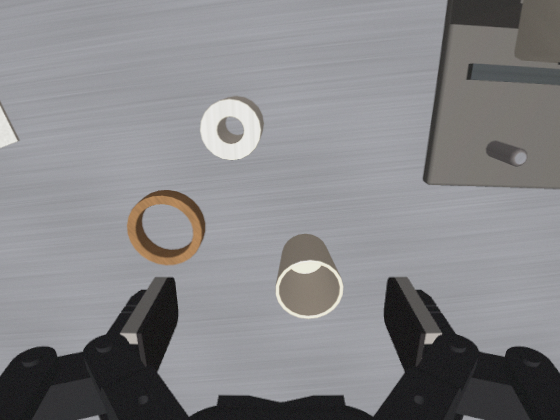

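The wrist view shows the roll's top ring at (230,129), the tape at (166,227), the cup rim at (309,290) and the spindle tip at (518,156).

```bash
python3 - <<'E'
from h import *
w2=load('w2');w3=load('w3');f=lambda a:(a.min(2)>195)
d=[disc(i,proj(c,[.615,.292,.06]),45,f) for i,c in(w2,w3)]
X,e=tri(*[ray(c,*k[:2]) for (_,c),k in zip((w2,w3),d)]);print(X,e,[onz(c,*k[:2],.06) for (_,c),k in zip((w2,w3),d)])
p,M=pose();X=onz(w3[1],*d[1][:2],.06);X[2]=.035;print(p,"tool shift TCP->roll (TCP at z .018)",M.T@(X-[0,0,.017]-p))
E
```

```text
[0.61651781 0.29419482 0.05917532] 1.2184662283038724e-05 [array([0.61654002, 0.29370733, 0.06      ]), array([0.61662635, 0.29406763, 0.06      ])]
[0.5759126  0.24546823 0.28085929] tool shift TCP->roll (TCP at z .018) [ 0.03544474 -0.05280954  0.26281047]
```

>>> jog_arm --increments '{"deltas":[[0.085,0.34,-0.52,0.8,0,0,0.104],[0.085,0.7,-1.06,1.6,0,0,0.104],[0.085,0.7,-1.06,2.4,0,0,0.104],[0.085,0.7,-1.06,3,0,0,0.104],[0.085,0.7,-1.06,3,0,0,0.104],[0.085,0.7,-1.06,3,0,0,0.104]]}'

```text
t: 3.08
tool_pos: [0.6146, 0.2906, 0.1277]
tool_rot: [3.131, -0.216, -0.011]
contact_force: [0.4, -0.0, 0.1]
opening: 0.0853
grip_force: 0.0
```

```bash
python3 -c "
from h import *
shot('w4')
p,M=pose();print(p,M.T@(np.array([.6166,.2940,.027])-p))"
```

```text
[0.61672466 0.29158683 0.13172289] [-0.00036757 -0.00246375  0.10472114]
```

To row units: 0.104 m is 2.08, 0.08 m is 1.6.

>>> jog_arm --increments '{"deltas":[[0.085,0,-0.05,0.8,0,0,0],[0.085,0,-0.05,1.6,0,0,0],[0.085,0,-0.05,2.08,0,0,0],[0.085,0,-0.05,2.08,0,0,0],[0.085,0,-0.05,2.08,0,0,0],[0.055,0,-0.05,2.08,0,0,0],[0.055,0,-0.05,2.08,0,0,0],[0.055,0,-0.05,2.08,0,0,0],[0.055,0,-0.05,2.08,0,0,0],[0.055,0,-0.05,2.08,0,0,0],[0.055,0,-0.05,2.08,0,0,0],[0.055,0,-0.05,2.08,0,0,0]]}' --force 35

```text
t: 4.13
tool_pos: [0.6202, 0.2969, 0.0328]
tool_rot: [-3.132, 0.212, -0.011]
contact_force: [0.2, -1.3, 6.7]
opening: 0.0596
grip_force: 37.3
```

```bash
python3 -c "
from h import *
p,M=pose();print(p,R.from_matrix(M).as_rotvec(),ctrl.get_obs()['opening'])"
```

```text
[0.62017546 0.29689448 0.03282037] [-3.13208349  0.21202636 -0.01144988] 0.05962491327839995
```

>>> jog_arm --increments '{"deltas":[[0.055,0,0,-0.4,0,0,0],[0.055,0,0,-1,0,0,0],[0.055,0,0,-1.8,0,0,0],[0.055,0,0,-2.6,0,0,0],[0.055,0,0,-3.4,0,0,0],[0.055,-0.2,0.8,-3.4,0,0,0],[0.055,-0.2,1.6,-3.4,0,0,0],[0.055,-0.3,2.4,-3.4,0,0,0],[0.055,-0.3,3.2,-3.4,0,0,0],[0.055,-0.4,4,-3.4,0,0,0],[0.055,-0.4,4,-3.4,0,0,0],[0.055,-0.4,4,-3.4,0,0,0],[0.055,-0.4,4,-3.4,0,0,0]]}'

```text
t: 5.22
tool_pos: [0.5708, 0.1007, 0.1994]
tool_rot: [-3.133, 0.213, -0.005]
contact_force: [-0.0, 0.5, -1.3]
opening: 0.0596
grip_force: 38.4
```

```bash
python3 -c "
from h import *
shot('w5')
p,M=pose();print(p,np.round(M,3),ctrl.get_obs()['opening'])"
```

```text
[0.57077183 0.10133712 0.19888507] [[ 0.991 -0.134  0.003]
 [-0.134 -0.991  0.001]
 [ 0.002 -0.001 -1.   ]] 0.059592345962902776
```

View pics/w5.png

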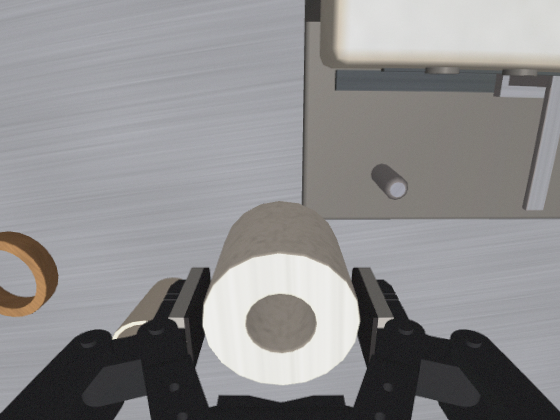

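The roll is held between the pads: ring centred near (281,320), its hole at (281,323), its lower far edge at row 202. The spindle tip is at (396,187).

```bash
python3 - <<'E'
from h import *
i,c=load('w5');p=c[0];Tc=np.array(p["tool_from_camera"]);ct=(p,Tc)   # work in the tool frame
g=i.astype(int)
m=((g.min(2)>185)).astype(np.uint8);m[:,:200]=0;m[:,365:]=0;m[:240]=0
cs,h=cv2.findContours(m,cv2.RETR_CCOMP,cv2.CHAIN_APPROX_NONE)
k=max(range(len(cs)),key=lambda j:cv2.contourArea(cs[j]));eo=cv2.fitEllipse(cs[k]);hl=[j for j in range(len(cs)) if h[0,j,3]==k];j=max(hl,key=lambda j:cv2.contourArea(cs[j]));ei=cv2.fitEllipse(cs[j]);print(eo,ei)
for z in(-.018,-.022,-.027):
    C=onz(ct,*ei[0],z);O=cs[k][:,0,:];H=cs[j][:,0,:]
    I=np.array([onz(ct,*q,z) for q in H]);E=np.array([onz(ct,*q,z) for q in O])
    ce=[(v[:,0].min()+v[:,0].max())/2 for v in(I,E)]
    print(z,"hole c",C,"hole dx,dy",np.ptp(I[:,0]),np.ptp(I[:,1]),"outer",np.ptp(E[:,0]),np.ptp(E[:,1]),ce,"bottom far row",proj(ct,[ce[0]+.03,0,z+.06]),proj(ct,[ce[0]+.03,0,z+.06]))
f=lambda a:(a[...,0]-a[...,2]>5)&(a.sum(2)>400)
d=disc(i,(397,187),18,f);print(d,onz(c,*d[:2],.0704))
E
```

```text
((280.5876159667969, 318.9922790527344), (130.31124877929688, 155.62220764160156), 90.20388793945312) ((280.55560302734375, 322.8483581542969), (60.07514190673828, 72.29718780517578), 90.2339859008789)
-0.018 hole c [-0.00922995 -0.00030059 -0.018     ] hole dx,dy 0.028949462454011088 0.02929780405559075 outer 0.06293462018661894 0.06261649073625002 [np.float64(-0.009838328038214383), np.float64(-0.00967017842579235)] bottom far row (np.float64(281.2427034776968), np.float64(204.40987775109315)) (np.float64(281.2427034776968), np.float64(204.40987775109315))
-0.022 hole c [-0.00623599 -0.00029903 -0.022     ] hole dx,dy 0.028014432450418833 0.028351523071103977 outer 0.060901913768230204 0.060594059485546824 [np.float64(-0.006824713158325411), np.float64(-0.006661994559793757)] bottom far row (np.float64(281.2569248785825), np.float64(201.3840964791303)) (np.float64(281.2569248785825), np.float64(201.3840964791303))
-0.027 hole c [-0.00249353 -0.00029707 -0.027     ] hole dx,dy 0.026845644945928504 0.02716867184049551 outer 0.05836103074524428 0.05806602042216782 [np.float64(-0.0030576945584641635), np.float64(-0.0029017647272955097)] bottom far row (np.float64(281.27573002459104), np.float64(197.38135812417556)) (np.float64(281.27573002459104), np.float64(197.38135812417556))
(np.float64(397.3375), np.float64(189.21875), np.int32(160)) [0.56180062 0.01231097 0.0704    ]
```

```bash
python3 - <<'E'
from h import *
i,c=load('w4');print(np.load('pics/w4.npz')['p'])
d=disc(i,proj(c,[.6166,.294,.06]),75,lambda a:a.min(2)>185);print(proj(c,[.6166,.294,.06]),d,onz(c,*d[:2],.06))
o=ctrl.get_obs();print(o['tool_pos'],o['dq'])
E
```

```text
[0.61460835 0.29056152 0.12773298]
(np.float64(274.638486328436), np.float64(219.00058567839284)) (np.float64(273.521731020332), np.float64(217.26077224398432), np.int32(5361)) [0.61781285 0.29450814 0.06      ]
[0.57077183 0.10133712 0.19888507] [ 0.01705724  0.01706841 -0.00181116 -0.00194786 -0.00332987 -0.00130188]
```

To row units: 0.07 m is 1.4, 0.007 m is 0.14.

>>> jog_arm --increments '{"deltas":[[0.055,0.06,0.7,0.4,0,0,0],[0.055,0.12,1.4,0.8,0,0,0],[0.055,0.14,1.8,1.2,0,0,0],[0.055,0.14,1.8,1.4,0,0,0],[0.055,0.14,1.8,1.4,0,0,0],[0.055,0.14,1.8,1.4,0,0,0],[0.055,0.14,1.8,1.4,0,0,0],[0.055,0.14,1.8,1.4,0,0,0]]}'

```text
t: 5.93
tool_pos: [0.5662, 0.0117, 0.1291]
tool_rot: [-3.135, 0.209, -0.005]
contact_force: [0.1, 0.8, -1.7]
opening: 0.0594
grip_force: 38.5
```

```bash
python3 -c "
from h import *
shot('w6');shot('s6','scene')
p,M=pose();print(p,np.round(M,4),M.T@(np.array([.5657,.0115,.113])-p))"
```

```text
[0.56590053 0.0113948  0.12879031] [[ 9.911e-01 -1.333e-01  2.500e-03]
 [-1.333e-01 -9.911e-01 -2.000e-04]
 [ 2.500e-03 -2.000e-04 -1.000e+00]] [-2.52141482e-04 -7.50090376e-05  1.57897440e-02]
```

To row units: 0.036 m is 0.72, 0.028 m is 0.56.

>>> jog_arm --increments '{"deltas":[[0.055,0,0,0.2,0,0,0],[0.055,0,0,0.4,0,0,0],[0.055,0,0,0.56,0,0,0],[0.055,0,0,0.72,0,0,0],[0.055,0,0,0.72,0,0,0],[0.055,0,0,0.72,0,0,0]]}'

```text
t: 6.53
tool_pos: [0.5641, 0.0106, 0.09]
tool_rot: [-3.134, 0.212, 0.004]
contact_force: [-0.1, 0.1, -0.3]
opening: 0.0594
grip_force: 38.4
```

>>> jog_arm --increments '{"deltas":[[0.055,0,0,0.16,0,0,0],[0.055,0,0,0.32,0,0,0],[0.055,0,0,0.44,0,0,0],[0.055,0,0,0.52,0,0,0],[0.055,0,0,0.52,0,0,0],[0.055,0,0,0.52,0,0,0]]}'

```text
t: 7.03
tool_pos: [0.5646, 0.0106, 0.0648]
tool_rot: [-3.134, 0.212, 0.001]
contact_force: [0.2, -0.6, -1.9]
opening: 0.0598
grip_force: 38.4
```

```bash
python3 -c "
from h import *
shot('w7')
i=shot('s7','scene')[0];cv2.imwrite('pics/s7c.png',cv2.resize(i[190:310,190:330],None,fx=5,fy=5))
o=ctrl.get_obs();print(o['tool_pos'],o['contact_force'],o['wrist_torque'])"
```

```text
[0.56519885 0.01051671 0.06559977] [0.89054275 0.23539854 0.18701783] [ 0.02581874 -0.03345694 -0.01647237]
```

View pics/s7c.png

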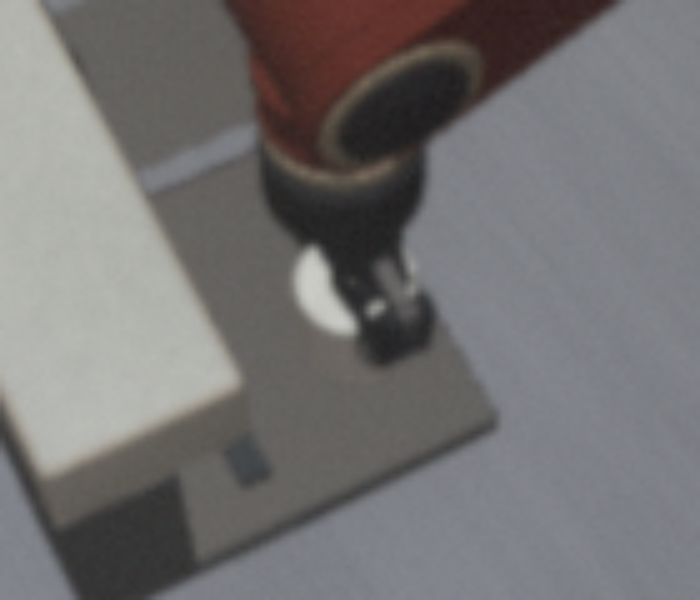

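The scene crop shows the roll, still gripped, down over the spindle spot near the base. I'll lower it gently to contact.

To row units: 0.012 m is 0.24, 0.009 m is 0.18.

>>> jog_arm --increments '{"deltas":[[0.055,0,0,0.06,0,0,0],[0.055,0,0,0.12,0,0,0],[0.055,0,0,0.18,0,0,0],[0.055,0,0,0.24,0,0,0],[0.055,0,0,0.24,0,0,0],[0.055,0,0,0.24,0,0,0],[0.055,0,0,0.24,0,0,0]]}'

```text
t: 7.72
tool_pos: [0.5648, 0.0105, 0.0531]
tool_rot: [-3.134, 0.212, 0.0]
contact_force: [0.5, 0.5, -0.8]
opening: 0.0597
grip_force: 38.5
```

>>> jog_arm --increments '{"deltas":[[0.055,0,0,0.02,0,0,0],[0.055,0,0,0.04,0,0,0],[0.055,0,0,0.06,0,0,0],[0.055,0,0,0.08,0,0,0],[0.055,0,0,0.1,0,0,0],[0.055,0,0,0.1,0,0,0],[0.055,0,0,0.1,0,0,0]]}'

```text
t: 8.3
tool_pos: [0.5654, 0.0105, 0.0529]
tool_rot: [3.134, -0.212, -0.002]
contact_force: [-13.6, 0.6, 25.1]
opening: 0.0598
grip_force: 40.5
```

To row units: -0.003 m is -0.06.

>>> jog_arm --increments '{"deltas":[[0.055,0,0,-0.06,0,0,0],[0.055,0,0,-0.06,0,0,0],[0.055,0,0,-0.06,0,0,0],[0.075,0,0,-0.06,0,0,0],[0.085,0,0,-0.06,0,0,0],[0.085,0,0,-0.06,0,0,0],[0.085,0,0,-0.06,0,0,0],[0.085,0,0,-0.06,0,0,0],[0.085,0,0,-0.06,0,0,0]]}'

```text
t: 9.05
tool_pos: [0.5647, 0.0106, 0.051]
tool_rot: [-3.134, 0.212, 0.001]
contact_force: [0.2, -0.5, 0.7]
opening: 0.0848
grip_force: 0.0
```

```bash
python3 -c "
from h import *
shot('w8');o=ctrl.get_obs();print(o['tool_pos'],o['contact_force'],o['opening'])"
```

```text
[0.5648063  0.01056642 0.05105809] [-0.36524103  0.38094735 -0.3339215 ] 0.08481914348397238
```

View pics/w8.png

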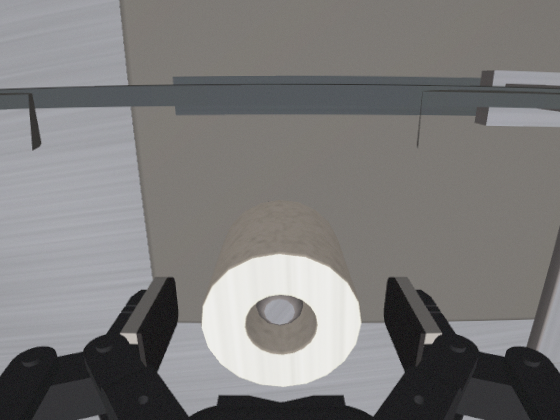

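The wrist view shows the roll standing on the base around the spindle: ring at (281,318), spindle tip inside the hole at (282,308), fingers clear on both sides. I'll retreat up, then sideways, lean the tool and shut the fingers.

To row units: 0.209 m is 4.18, -0.16 m is -3.2, 0.61 rad is 2.44.

>>> jog_arm --increments '{"deltas":[[0.085,0,0,-0.6,0,0,0],[0.085,0,0,-1.4,0,0,0],[0.085,0,0,-2.2,0,0,0],[0.085,0,0,-3,0,0,0],[0,-0.1,0.8,-3.2,0,0.48,0],[0,-0.2,1.6,-3.2,0,0.96,0],[0,-0.26,2.4,-3.2,0,1.44,0],[0,-0.26,3.2,-3,0,1.92,0],[0,-0.26,3.8,-2.6,0,2.4,0],[0,-0.26,4.18,-2.18,0,2.44,0],[0,-0.26,4.18,-2.18,0,2.44,0],[0,-0.26,4.18,-2.18,0,2.44,0],[0,-0.26,4.18,-2.18,0,2.44,0],[0,-0.26,4.18,-2.18,0,2.44,0]]}' --force 30

```text
t: 10.27
tool_pos: [0.5257, -0.1945, 0.1631]
tool_rot: [2.95, -0.196, 0.934]
contact_force: [-0.3, 0.1, -0.0]
opening: -0.0
grip_force: 0.0
```

```bash
python3 -c "
from h import *
shot('w9');p,M=pose();print(p,np.round(M,3),ctrl.get_obs()['dq'].round(3))"
```

```text
[ 0.52571252 -0.19437329  0.16307888] [[ 0.811 -0.133  0.57 ]
 [-0.107 -0.991 -0.078]
 [ 0.575  0.002 -0.818]] [ 0.002  0.002  0.007  0.002 -0.001 -0.004]
```

View pics/w9.png

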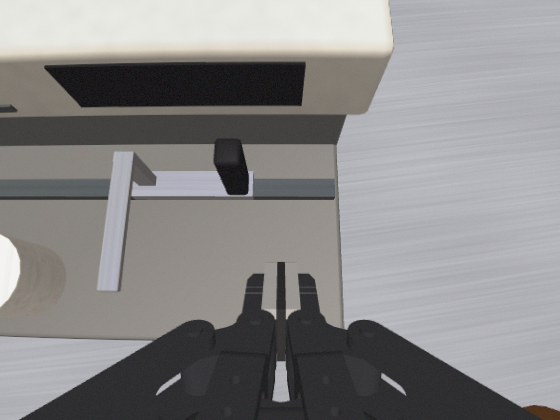

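The leaned wrist view shows the grip's top spanning columns 214–243 near row 150, its foot near (237,193), the tongue bar tip at (108,290) and the shut fingers centred on column 281. I'll compute their places in the printer frame, with a second view.

```bash
cat >> h.py <<'E'
Rp=R.from_euler('z',-.134).as_matrix();Op=np.array([.5979,-.0936,0])
def toP(X): return Rp.T@(np.array(X)-Op)
def frP(X): return Rp@np.array(X)+Op
E
```

>>> jog_arm --increments '{"deltas":[[0,0,0.6,0,0,0,0],[0,0,0.6,0,0,0,0],[0,0,0.6,0,0,0,0],[0,0,0.6,0,0,0,0],[0,0,0.6,0,0,0,0]]}'

```text
t: 10.73
tool_pos: [0.5203, -0.2237, 0.1607]
tool_rot: [2.952, -0.198, 0.93]
contact_force: [-0.1, -0.5, 0.9]
opening: 0.0001
grip_force: 0.0
```

```bash
python3 - <<'E'
from h import *
w9=load('w9');im,c=shot('w10');p,M=pose()
print("tcp",toP(p))
rs=[];tt=[]
for i,cc in(w9,(im,c)):
    u,v=map(int,proj(cc,frP([.03,-.075,.105])));a=i[115:220,u-60:u+60].astype(int);m=(a.max(2)<45).astype(np.uint8)
    m[:23]=0
    n,l,s,ce=cv2.connectedComponentsWithStats(m);k=1+np.argmax(s[1:,4]);x,y,w,h,A=s[k];x+=u-60;y+=115
    row=[np.flatnonzero(l[r-115]==k)+u-60 for r in range(y+2,y+h-2)]
    print((x,y,w,h,A),[(r.min(),r.max()) for r in row[::8] if len(r)])
    r=row[10];mid=(r.min()+r.max())/2
    print("top mid on z=.105",toP(onz(cc,mid,y+12,.105)),"R edge",toP(onz(cc,r.max()+.5,y+12,.105)),"L",toP(onz(cc,r.min()-.5,y+12,.105)));rs.append(ray(cc,mid,y+12))
X,e=tri(*rs);print("tri",toP(X),e)
i,cc=w9;print("tongue tip",toP(onz(cc,109,291,.091)))
E
```

```text
tcp [-0.05960911 -0.13923605  0.16056921]
(np.int32(214), np.int32(139), np.int32(34), np.int32(56), np.int32(1066)) [(np.int64(216), np.int64(239)), (np.int64(215), np.int64(241)), (np.int64(215), np.int64(243)), (np.int64(216), np.int64(245)), (np.int64(219), np.int64(247)), (np.int64(223), np.int64(247)), (np.int64(227), np.int64(247))]
top mid on z=.105 [ 0.02857141 -0.07523194  0.105     ] R edge [ 0.02856455 -0.08438379  0.105     ] L [ 0.02858511 -0.06606165  0.105     ]
(np.int32(169), np.int32(138), np.int32(43), np.int32(54), np.int32(1255)) [(np.int64(170), np.int64(197)), (np.int64(170), np.int64(200)), (np.int64(169), np.int64(204)), (np.int64(172), np.int64(208)), (np.int64(178), np.int64(211)), (np.int64(184), np.int64(211)), (np.int64(190), np.int64(211))]
top mid on z=.105 [ 0.02663672 -0.07686308  0.105     ] R edge [ 0.02659223 -0.08762197  0.105     ] L [ 0.02669132 -0.06605391  0.105     ]
tri [ 0.03275642 -0.07354665  0.09361077] 0.0008794923247746886
tongue tip [-0.06067781 -0.00103958  0.091     ]
```

>>> jog_arm --increments '{"deltas":[[0,0.16,-0.08,0.6,0,0,0],[0,0.32,-0.16,1.2,0,0,0],[0,0.48,-0.24,1.8,0,0,0],[0,0.6,-0.24,2.28,0,0,0],[0,0.6,-0.24,2.28,0,0,0],[0,0.6,-0.24,2.28,0,0,0],[0,0.6,-0.24,2.28,0,0,0]]}'

```text
t: 11.37
tool_pos: [0.6105, -0.2243, 0.0845]
tool_rot: [2.952, -0.199, 0.93]
contact_force: [-0.3, 0.1, -0.1]
opening: -0.0001
grip_force: 0.0
```

```bash
python3 -c "
from h import *
shot('w11');p,M=pose();print(toP(p),toP(Op+M[:,2]))"
```

```text
[ 0.03014301 -0.12821584  0.08528896] [ 0.57408774 -0.00110371 -0.81879305]
```

View pics/w11.png

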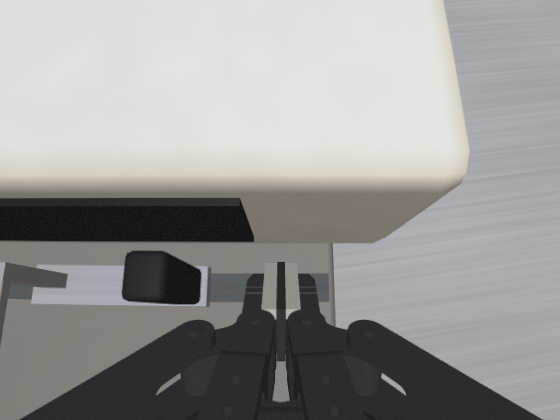

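The view shows the shut fingers (column 281, tip at row 262) beside the grip (top at (145,277)), with the knuckles clear of both grip and head. Now I push towards +y in stages.

Units first: shifts go in units of 50 mm and turns go in units of 0.25 rad. So -0.024 m is -0.48, -0.048 m is -0.96.

>>> jog_arm --increments '{"deltas":[[0,0,-0.16,0,0,0,0],[0,0,-0.32,0,0,0,0],[0,0,-0.4,0,0,0,0],[0,0,-0.44,0,0,0,0],[0,0,-0.48,0,0,0,0],[0,0,-0.52,0,0,0,0],[0,0,-0.56,0,0,0,0],[0,0,-0.6,0,0,0,0],[0,0,-0.64,0,0,0,0],[0,0,-0.68,0,0,0,0],[0,0,-0.74,0,0,0,0],[0,0,-0.8,0,0,0,0],[0,0,-0.88,0,0,0,0],[0,0,-0.96,0,0,0,0]]}'

```text
t: 12.58
tool_pos: [0.6168, -0.1791, 0.0841]
tool_rot: [2.948, -0.201, 0.929]
contact_force: [-2.9, -8.3, 0.2]
opening: 0.0
grip_force: 4.2
```

```bash
python3 -c "
from h import *
p,M=pose();print(toP(p),Rp.T@ctrl.get_obs()['contact_force'])"
```

```text
[ 0.03011778 -0.08221811  0.08408678] [-1.73312002 -8.63917753  0.19216168]
```

To row units: -0.068 m is -1.36, -0.066 m is -1.32.

>>> jog_arm --increments '{"deltas":[[0,0,-0.08,0,0,0,0],[0,0,-0.16,0,0,0,0],[0,0,-0.24,0,0,0,0],[0,0,-0.32,0,0,0,0],[0,0,-0.4,0,0,0,0],[0,0,-0.48,0,0,0,0],[0,0,-0.56,0,0,0,0],[0,0,-0.64,0,0,0,0],[0,0,-0.72,0,0,0,0],[0,0,-0.8,0,0,0,0],[0,0,-0.88,0,0,0,0],[0,0,-0.96,0,0,0,0],[0,0,-1.04,0,0,0,0],[0,0,-1.12,0,0,0,0],[0,0,-1.2,0,0,0,0],[0,0,-1.26,0,0,0,0],[0,0,-1.32,0,0,0,0],[0,0,-1.36,0,0,0,0],[0,0,-1.36,0,0,0,0]]}'

```text
t: 14.17
tool_pos: [0.6259, -0.111, 0.084]
tool_rot: [2.95, -0.2, 0.928]
contact_force: [-3.1, -6.2, 0.8]
opening: -0.0004
grip_force: 3.2
```

```bash
python3 -c "
from h import *
shot('w12');p,M=pose();print(toP(p),Rp.T@ctrl.get_obs()['contact_force'])"
```

```text
[ 0.03011581 -0.0135272   0.08401683] [-1.61751724 -6.21902094  1.04858043]
```

View pics/w12.png

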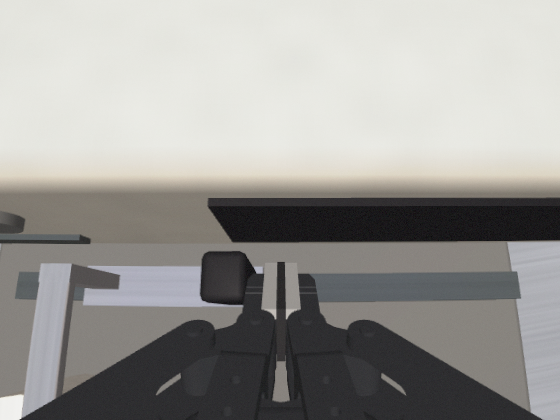

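The view shows the finger flat against the grip (grip top at (226,277)), the tongue at column 50 heading over the roll at lower left. I'll do the last stretch slowly.

>>> jog_arm --increments '{"deltas":[[0,0,-0.02,0,0,0,0],[0,0,-0.04,0,0,0,0],[0,0,-0.06,0,0,0,0],[0,0,-0.08,0,0,0,0],[0,0,-0.1,0,0,0,0],[0,0,-0.12,0,0,0,0],[0,0,-0.14,0,0,0,0],[0,0,-0.16,0,0,0,0],[0,0,-0.18,0,0,0,0],[0,0,-0.2,0,0,0,0],[0,0,-0.22,0,0,0,0]]}'

```text
t: 15.13
tool_pos: [0.6274, -0.1005, 0.084]
tool_rot: [2.949, -0.2, 0.928]
contact_force: [-3.7, -7.4, 1.0]
opening: -0.0003
grip_force: 4.1
```

```bash
python3 -c "
from h import *
p,M=pose();print(toP(p),Rp.T@ctrl.get_obs()['contact_force'])"
```

```text
[ 0.03012701 -0.00293464  0.08403521] [-2.65004574 -7.8355023   0.98700245]
```

>>> jog_arm --increments '{"deltas":[[0,0,-0.02,0,0,0,0],[0,0,-0.04,0,0,0,0],[0,0,-0.06,0,0,0,0],[0,0,-0.08,0,0,0,0],[0,0,-0.08,0,0,0,0]]}'

```text
t: 15.55
tool_pos: [0.6279, -0.0964, 0.084]
tool_rot: [2.949, -0.2, 0.928]
contact_force: [-4.1, -6.9, -0.0]
opening: 0.0
grip_force: 3.7
```

```bash
python3 -c "
from h import *
p,M=pose();print(toP(p),Rp.T@ctrl.get_obs()['contact_force'])"
```

```text
[0.03011025 0.00123237 0.08399682] [-3.16769842 -7.40444548 -0.00748332]
```

>>> jog_arm --increments '{"deltas":[[0,0,-0.02,0,0,0,0],[0,0,-0.04,0,0,0,0],[0,0,-0.06,0,0,0,0],[0,0,-0.06,0,0,0,0]]}'

```text
t: 15.88
tool_pos: [0.6281, -0.0955, 0.0841]
tool_rot: [2.946, -0.199, 0.927]
contact_force: [-7.9, -15.9, 1.2]
opening: 0.0003
grip_force: 8.7
```

```bash
python3 -c "
from h import *
p,M=pose();print(toP(p),Rp.T@ctrl.get_obs()['contact_force'])"
```

```text
[0.03018216 0.00215464 0.08406881] [ -5.71677635 -16.80288831   1.2470974 ]
```

The slide has met the stop: 3 mm of command gave 0.9 mm of motion and 17 N. One more millimetre, hold, then back off.

>>> jog_arm --increments '{"deltas":[[0,0,-0.02,0,0,0,0],[0,0,-0.02,0,0,0,0],[0,0,-0.02,0,0,0,0]]}'

```text
t: 16.13
tool_pos: [0.6281, -0.0954, 0.0841]
tool_rot: [2.945, -0.2, 0.927]
contact_force: [-8.6, -20.3, 0.6]
opening: 0.0
grip_force: 10.6
```

>>> jog_arm --increments '{"deltas":[[0,0,0.06,0,0,0,0],[0,0,0.16,0,0,0,0],[0,0,0.3,0,0,0,0],[0,0,0.6,0,0,0,0],[0,-0.2,0.6,-0.6,0,0,0],[0,-0.4,0.6,-1.4,0,0,0],[0,-0.6,0.6,-2.2,0,0,0],[0,-0.6,0.6,-2.8,0,0,0],[0,-0.6,0.6,-2.8,0,0,0],[0,-0.6,0.6,-2.8,0,0,0],[0,-0.6,0.6,-2.8,0,0,0]]}'

```text
t: 17.05
tool_pos: [0.5208, -0.1064, 0.1814]
tool_rot: [2.952, -0.199, 0.929]
contact_force: [0.5, -0.8, -0.3]
opening: -0.0
grip_force: 0.0
```

```bash
python3 -c "
from h import *
i,c=shot('w13');print(toP(pose()[0]))
a=i[110:225].astype(int);u,v=map(int,proj(c,frP([.03,.025,.105])));print(u,v)
r=i[v,u-40:u+40].max(1);k=np.flatnonzero(r<45)+u-40;print(k.min(),k.max(),toP(onz(c,k.mean(),v,.105)))"
```

```text
[-0.07496716 -0.02282534  0.18023076]
213 138
204 228 [0.03003463 0.02212751 0.105     ]
```

View pics/w13.png

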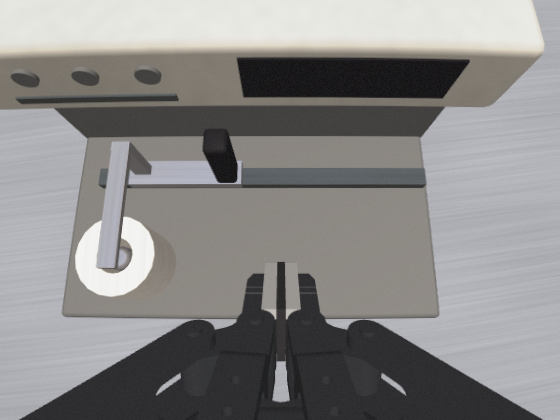

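The view shows the tongue (tip at (107,265)) over the roll (ring at (115,257)) and the grip at (217,145). The tool is clear of everything.

```bash
python3 -c "
from station import ctrl
print(ctrl.finish_job())"
```

```text
the job is handed in; nothing more can be done
None
```

The job is handed in, with no verdict returned: the roll stands on its spindle down on the base, the lock grip was pushed to its end stop (about 22 N at most in the readings) with the tongue over the roll, and the cup, tape ring and jar were not touched.

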